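# Drop two grinding balls into the milling jar from a drum feeder

## Task

Two small hand-turned drum feeders stand on the lab bench; only one is loaded with steel grinding balls and has a round steel milling jar under its front. Turn the drum of that loaded feeder slowly by its handle, top towards the jar, so that the balls drop one at a time, until two balls are in the jar. Stop there, so that the third ball stays in the drum, and let go of the handle.

Things in the scene. Friction and masses are not known exactly. Their poses are not given: they have to be found in the camera images.
- feeder: Loaded feeder, fixed to the bench; grey base 200 x 96 mm. Origin on the bench under the axle, z up, -x its front (towards the robot). Axle level along y, 125 mm up. Drum 112 mm across, 36 mm wide (y -18 to 18), 8 pockets between fins reaching 52 mm out; a clear hood covers top and rear to 65 mm from the axle. Crank on the +y side. The other feeder has no balls, 4 fins and a square white tray.
- jar_mouth (a point): Centre of the mouth of the open round steel milling jar fixed in front of the drum: 84 mm outside diameter, 48 mm high, wall 4 mm; 80 mm in front of the feeder's origin.
- drum (a joint): Drum and crank angle (rad, -0.3 to 2.6; starts within 0.1 of 0); grows as the handle goes over the top to the front (jar). At 0 the crank leans 0.785 (45 deg) to the rear of upright; at 0.785 it is upright. Stays where left, no spring; friction about 2 N at the handle. Turned slowly, ball 1 rolls out soon after 0.35, ball 2 after 1.13, ball 3 after 1.92.
- drum_grip (a point): Middle of the crank handle: level white round plastic bar, 14 mm thick, 58 mm long, parallel to the feeder's y axis, 100 mm from the axle. It sticks out to +y from a 6 mm steel crank arm: handle from y = 50 to 108 mm, this point at y = 80 mm in the feeder's frame. Fixed to the crank, so it turns between the fingers as the crank swings.
- ball1_center (a point): Centre of the first steel ball, 16 mm in diameter, in the pocket nearest the front opening; it drops first.
- ball2_center (a point): Centre of the second steel ball, 16 mm in diameter, in the next pocket behind; it drops second.
- ball3_center (a point): Centre of the third steel ball, 16 mm in diameter, in the pocket behind that; it must stay in the drum.

How it is judged:
By the outcome, as a careful person would: the job done as asked, in the order asked, and still so for the second after the job is handed in, with the robot touching nothing.
It also fails if it takes over 42 s, if anything falls off the work surface, if the arm or the gripper's body presses on something with over 40 N, if the wrist force passes 120 N, or if a joint passes its speed limit or range.

## Robot

A 7-joint arm with a two-finger parallel gripper is mounted at the origin on the work surface. World frame = base frame: x ahead of the robot, y to its left, z up, the work surface at z = 0. Lengths are in m, angles in rad, forces in N, time in s.
With the tool pointing down it reaches from about 0.4 to 0.875 m from the base axis. Payload 6.5 kg.
Tool frame: the origin (TCP) lies where the fingers leave the gripper's body, on its centre line; the fingertips stand 73 mm ahead of it and the grasp point (between the pads) lies 54 mm ahead of it (r.grasp_offset is the distance from the TCP to the grasp point, in m); z points along the fingers, y is the direction in which the jaws open and shut (so a half turn about z gives the same grasp; the last joint's range is limited). The gripper opens to 85 mm and grips with 20 to 120 N. Pads are 22 mm wide; open, the fingers measure 114 mm over their backs; the gripper's body (76 mm by 85 mm) begins 54 mm behind the grasp point. The pads swing forward as they close: fully open they stand 13 mm farther back than shut.
Start: joints at [-1.199, 0.536, -0.004, 1.538, 0.003, 1.067, -0.071], TCP at [0.276, 0.589, 0.304] pointing down, gripper open.
Joint ranges: [-2.7, 2.7], [-0.37, 2.16], [-1.27, 1.26], [0.24, 2.4], [-1.31, 4.45], [0.19, 1.91], [-2.76, 2.76]. Speed limits (rad/s): [2.39, 2.39, 3.14, 3.14, 3.14, 3.14, 3.14].

## Interface

Orientations are given as a rotation vector (axis times angle).
In Python, from workcell import r gives the robot as it stands.
- The arm moves only by the tool move_arm, never from a script. Its argument "commands" is a list of rows, each a list of 2 entries, a list of its own where there are three numbers: the shift along the world's x, y, z in m, then the turn about the world's z in rad. A call has 1 to 20 rows; each row shifts and turns the commanded pose from where the row before left it; what a row does not reach is not made up. A row lasts 1/8 s, in which the tool goes at most 62.5 mm and 10.7 degrees, less where a joint would pass 70% of its speed; a pose out of reach is approached as far as the arm can. A call with a gripper value outside its range is refused whole. "claw" is the gripper command: -1 is shut, 1 is fully open, values between are in proportion, set as the call begins (left out, the last holds). The fingers move at their own pace and stop on an object; "force" is the grip in N (left out, the last holds). Time passes only in rows, so rows that do not move let the fingers close. It gives the time, the measured TCP pose, the force and the opening at its end, in the units of the state.
- r.get_obs(): the state, without advancing time (a new reading comes with each control period).
- r.snapshot(name): name is "side" or "top"; returns a dict with "img" (400x640x3 uint8, red, green, blue), "mtx" (3x3 intrinsics, pixels), "rvec" (rotation vector, rad) and "tvec" (3), from world to camera coordinates, as OpenCV has them. Camera axes: x right, y down, z forward; pixel columns grow to the right and rows downward; lengths in m; the calibration is good to about 2 mm. A picture is of the moment at which its call begins. There is no depth.
- r.close_job(): hands the job in, once; it reports no verdict.
Trained networks look in the newest picture that a camera, given by its name, has taken for a name from the list of things; names that differ only in an ending like _2 or _b are one class to them, and where a whole thing is asked for, a point or a joint stands for the part that bears it (a point fixed in the world has none). Each returns a list of dicts, best first, with "conf" (0 to 1); they miss things now and then, are a little off and sometimes report something else, mostly with a low value. They report only what shows in the picture. A call takes as long as a camera call.
- r.regions_of(target, camera): "region" (400x640 bool, what is visible of it) and "centre" ([row, column] in pixels, amid what is visible of it).
The state is a dict: "t": time; "joint_positions": joint angles; "joint_vel": joint speeds; "joint_efforts": joint torques, N m; "eef_pos": TCP position; "orientation": TCP orientation; "force": force on the tool from outside, world axes, zero at the start; "moment": the same for the moment, N m; "opening": opening from 0.0 (shut) to 1.0 (fully open).
Only numpy, scipy, OpenCV 4.12 (cv2) and the standard library are available. Lean on these libraries where they do the work, as an engineer would, in place of code of your own. Each camera call takes 0.05 s, during which the arm holds its last target. There are 200 camera calls.

## Working session

There is one attempt and no reset: what is moved stays moved. The work goes in short steps, Python scripts to look and compute and a tool call to move; the robot and the scene stay as the last step left them, time stands still between calls to the robot, and variables do not carry over. Pictures are saved under pics/ and viewed, about 8 in all and at most 12, crops included, and the job is handed in when it is done.

Besides the shell and the picture viewer there is one more tool, called after "Emit:" as a command line: name --argument value ..., lists and objects as JSON in quotes. move_arm: Moves the arm, as the interface text tells. Its arguments: {"type":"object","properties":{"commands":{"type":"array"},"claw":{"type":"number"},"force":{"type":"number"}},"required":["commands"]}

```bash
ls; mkdir -p pics; python3 - <<'E'
from workcell import r
import cv2
for c in ("side","top"):
    s=r.snapshot(c); cv2.imwrite(f"pics/{c}0.png",s["img"][:,:,::-1])
    print(c,s["mtx"].tolist(),s["rvec"],s["tvec"])
    for n in ("feeder","jar_mouth","drum","drum_grip","ball1_center"):
        try:
            for d in r.regions_of(n,c)[:3]: print(n,round(d["conf"],2),d["centre"],d["region"].sum())
        except Exception as e: print(n,e)
o=r.get_obs();print(o["t"],o["eef_pos"],o["orientation"],o["opening"],r.grasp_offset)
E
```

```text
pics
side [[433.36120520610655, 0.0, 324.63238623949326], [0.0, 433.36120520610655, 198.67726320413954], [0.0, 0.0, 1.0]] [ 0.25641651 -2.66601506  1.45636298] [0.51590984 0.17834332 0.79081486]
feeder 0.73 [295.2, 303.7] 10463
jar_mouth 0.59 [257.7, 288.2] 3273
jar_mouth 0.58 [296.6, 303.8] 10770
drum 0.73 [256.9, 288.1] 2965
drum_grip 0.97 [255.7, 288.0] 3257
top [[381.08797770385326, 0.0, 316.6622543671126], [0.0, 381.08797770385326, 189.83640355057835], [0.0, 0.0, 1.0]] [ 2.15096674 -2.16383487  0.11702351] [-0.01715075  0.55630831  0.80211827]
feeder 0.69 [198.7, 230.8] 5151
jar_mouth 0.61 [199.1, 232.4] 5284
jar_mouth 0.61 [170.0, 214.6] 765
drum 0.87 [161.3, 212.2] 780
drum_grip 0.56 [176.6, 211.0] 923
0.6 [0.27554052 0.58868456 0.30389415] [6.82143307e-01 3.06663410e+00 1.13345389e-05] 1.000140314264792 0.0539
```

View pics/side0.png

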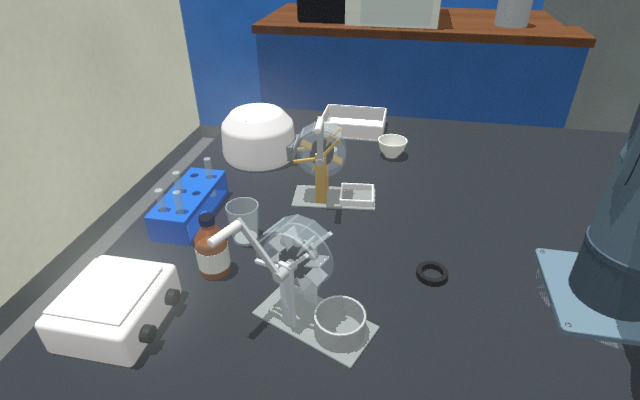

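View pics/top0.png

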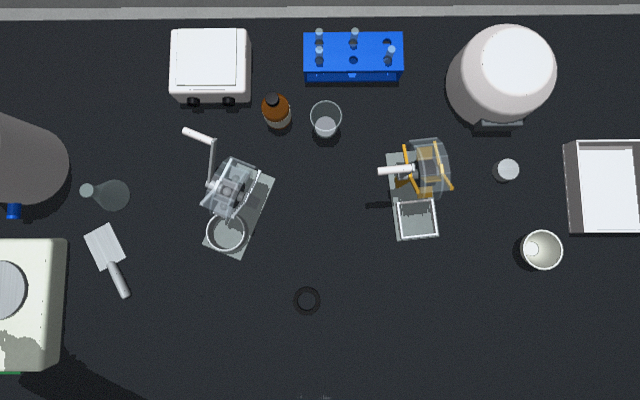

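The side picture shows the loaded feeder near (295,290), its jar at (340,315) and its handle from (212,240) to (240,226). In the top picture the handle runs from (184,130) to (213,142), the jar is at (226,232), and the base corners are near (274,175), (241,259) and (203,243). I'll enlarge both to get pixels for a fit.

```bash
python3 - <<'E'
import cv2,numpy as np
a=cv2.imread("pics/top0.png")[115:270,170:290]; b=cv2.imread("pics/side0.png")[205:360,200:385]
im=np.hstack([cv2.resize(a,None,fx=2.6,fy=2.6*1.0,interpolation=2),cv2.resize(b,None,fx=2.6,fy=2.6,interpolation=2)])
cv2.imwrite("pics/crop0.png",im);print(im.shape)
E
```

```text
(403, 793, 3)
```

View pics/crop0.png

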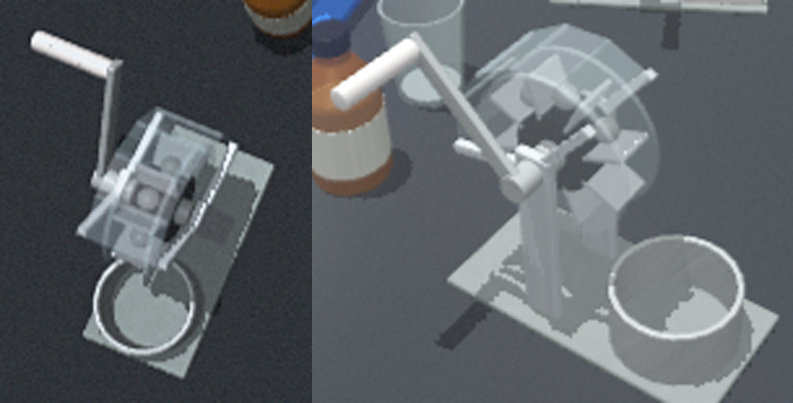

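```bash
cat > fit.py <<'E'
import numpy as np,cv2
from scipy.optimize import least_squares
CAM={}
def setcam(s,n): CAM[n]=s
def proj(p,n):
    s=CAM[n]; return cv2.projectPoints(np.atleast_2d(p).astype(float),np.array(s["rvec"]),np.array(s["tvec"]),np.array(s["mtx"]),None)[0][:,0]
def world(l,P):
    x,y,w=P[:3]; c,s=np.cos(w),np.sin(w); l=np.atleast_2d(l)
    return np.c_[x+c*l[:,0]-s*l[:,1],y+s*l[:,0]+c*l[:,1],l[:,2]]
def crank(q,yy): a=.785-q; return [.1*np.sin(a),yy,.125+.1*np.cos(a)]
E
python3 - <<'E'
from workcell import r
from fit import *
for n in("top","side"): setcam(r.snapshot(n),n)
def pts(P):
    q,b=P[3:5]
    return [crank(q,.108),crank(q,.05),[-.08,0,.048+P[5]],[b-.1,-.048,P[5]],[b-.1,.048,P[5]],[b+.1,-.048,P[5]],[b+.1,.048,P[5]]]
T={0:(183.8,130.8),1:(211.5,142.3),2:(226.5,231.5),3:(240.4,259.6),4:(202.7,243.8),5:(274.6,177.7)}
S={0:(211.9,242.3),1:(239.2,223.5),2:(340.4,315.4),3:(378.8,327.3),6:(252.7,313.1)}
def res(P):
    w=world(pts(P),P);o=[]
    for n,D in(("top",T),("side",S)):
        k=list(D);o.append((proj(w[k],n)-np.array([D[i] for i in k])).ravel())
    return np.r_[np.concatenate(o),(P[5]-.003)/.002]
f=least_squares(res,[.6,.2,-.4,0,0,.003],loss="soft_l1")
P=f.x;print(P.round(4));print(res(P).round(1))
np.save("P.npy",P)
for q in(P[3],.4,.785,1.15,1.4): print(round(q,2),world([crank(q,.08)],P).round(3))
for n in(1,2,3):
  for d in r.regions_of(f"ball{n}_center","side")[:3]: print(n,d["conf"],d["centre"],d["region"].sum())
E
```

```text
[ 0.5395  0.1448 -0.3945  0.0116 -0.0279 -0.001 ]
[-0.9 -0.2  0.8  0.2 -1.8  0.4  0.6  0.6 -0.8 -0.1  1.4  0.5 -0.8  0.7
  0.5 -0.7 -0.  -1.9  0.1 -0.1 -1.1  0.3 -2. ]
0.01 [[0.635 0.192 0.197]]
0.4 [[0.605 0.204 0.218]]
0.79 [[0.57  0.219 0.225]]
1.15 [[0.537 0.232 0.218]]
1.4 [[0.517 0.241 0.207]]
```

Emit:
move_arm --commands '[[[0.0,0.0,0.03],0],[[0.0256,-0.0284,0.0],-0.109],[[0.0256,-0.0284,0.0],-0.109],[[0.0256,-0.0284,0.0],-0.109],[[0.0256,-0.0284,0.0],-0.109],[[0.0256,-0.0284,0.0],-0.109],[[0.0256,-0.0284,0.0],-0.109],[[0.0256,-0.0284,0.0],-0.109],[[0.0256,-0.0284,0.0],-0.109],[[0.0256,-0.0284,0.0],-0.109],[[0.0256,-0.0284,0.0],-0.109],[[0.0256,-0.0284,0.0],-0.109],[[0.0256,-0.0284,0.0],-0.109],[[0.0256,-0.0284,0.0],-0.109],[[0.0256,-0.0284,0.0],-0.111],[[0,0,0],0],[[0,0,0],0]]' --claw 0.2 --force 20

```text
t: 2.98
eef_pos: [0.6338, 0.1912, 0.3337]
orientation: [-2.614, -1.742, 0.0]
force: [0.3, 0.7, 1.0]
opening: 0.602
```

Emit:
move_arm --commands '[[[0.001,0.001,-0.02],0],[[0,0,-0.02],0],[[0,0,-0.015],0],[[0,0,-0.015],0],[[0,0,-0.012],0],[[0,0,0],0],[[0,0,0],0]]'

```text
t: 3.85
eef_pos: [0.6354, 0.1921, 0.2525]
orientation: [2.614, 1.742, 0.001]
force: [-0.1, -0.1, -1.3]
opening: 0.601
```

```bash
cat > look.py <<'E'
import sys,cv2,numpy as np
from workcell import r
n=sys.argv[1]; t=r.snapshot("top")["img"][105:270,160:300]; s=r.snapshot("side")["img"][160:360,190:400]
s=cv2.resize(s,None,fx=2.4,fy=2.4,interpolation=2); t=cv2.resize(t,(280,330),interpolation=2)
t=np.vstack([t,np.zeros((s.shape[0]-330,280,3),np.uint8)])
cv2.imwrite(f"pics/{n}.png",np.hstack([t,s])[:,:,::-1])
o=r.get_obs();print(o["t"],o["eef_pos"].round(4),np.round(o["force"],1),o["opening"])
E
python3 look.py a1
```

```text
3.95 [0.6354 0.1921 0.2527] [ 0.4 -0.2  0.3] 0.5968026684018966
```

View pics/a1.png

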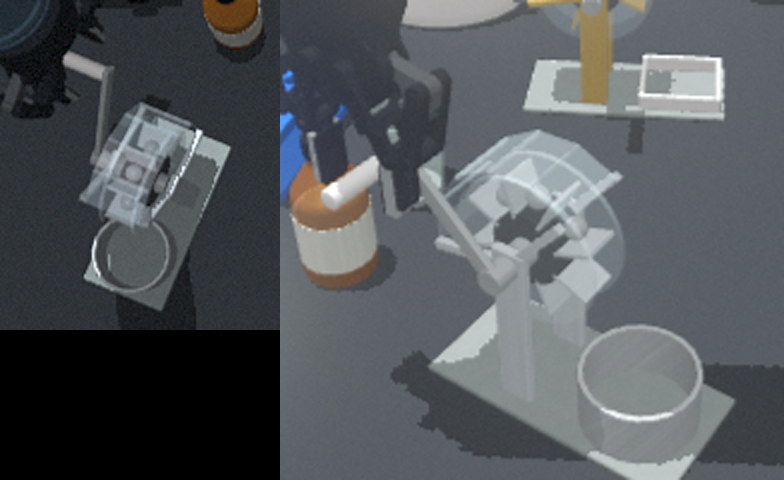

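The fingers straddle the handle in the side crop, with tips at about (330,180) and (400,210) and the bar between them. I'll close gently to centre on the bar.

Emit:
move_arm --commands '[[[0,0,0],0],[[0,0,0],0],[[0,0,0],0],[[0,0,0],0],[[0,0,0],0],[[0,0,0],0]]' --claw -0.58

```text
t: 4.7
eef_pos: [0.6349, 0.1921, 0.2518]
orientation: [2.614, 1.742, -0.0]
force: [-0.3, 0.2, 0.2]
opening: 0.212
```

Emit:
move_arm --commands '[[[-0.0014,0.00055,0.0011],0],[[-0.0014,0.00055,0.0011],0],[[-0.0014,0.00055,0.0011],0],[[-0.0014,0.00055,0.0011],0],[[-0.0014,0.00055,0.0011],0],[[-0.0014,0.00055,0.0011],0],[[-0.0014,0.00055,0.0011],0],[[-0.0014,0.00055,0.0011],0],[[-0.0014,0.00055,0.0011],0],[[-0.0014,0.00055,0.0011],0],[[-0.0016,0.0007,0.0009],0],[[-0.0016,0.0007,0.0009],0],[[-0.0016,0.0007,0.0009],0],[[-0.0016,0.0007,0.0009],0],[[-0.0016,0.0007,0.0009],0],[[-0.0016,0.0007,0.0009],0],[[-0.0016,0.0007,0.0009],0],[[-0.0016,0.0007,0.0009],0],[[-0.0016,0.0007,0.0009],0],[[-0.0016,0.0007,0.0009],0]]'

```text
t: 7.2
eef_pos: [0.6046, 0.2047, 0.2718]
orientation: [-2.614, -1.742, 0.001]
force: [3.2, -1.1, 3.0]
opening: 0.214
```

Emit:
move_arm --commands '[[[-0.0018,0.0007,0.0006],0],[[-0.0018,0.0007,0.0006],0],[[-0.0018,0.0007,0.0006],0],[[-0.0018,0.0007,0.0006],0],[[-0.0018,0.0007,0.0006],0],[[-0.0018,0.0007,0.0006],0],[[-0.0018,0.0007,0.0006],0],[[-0.0018,0.0007,0.0006],0],[[-0.0018,0.0007,0.0006],0],[[-0.0018,0.0007,0.0006],0],[[0,0,0],0],[[0,0,0],0],[[0,0,0],0],[[0,0,0],0]]'

```text
t: 8.95
eef_pos: [0.5864, 0.2115, 0.2775]
orientation: [-2.614, -1.742, 0.002]
force: [0.5, 0.0, -1.6]
opening: 0.212
```

```bash
python3 look.py a2
```

```text
9.05 [0.5865 0.2115 0.2775] [-0.8  0.6  0.2] 0.20692443323174398
```

View pics/a2.png

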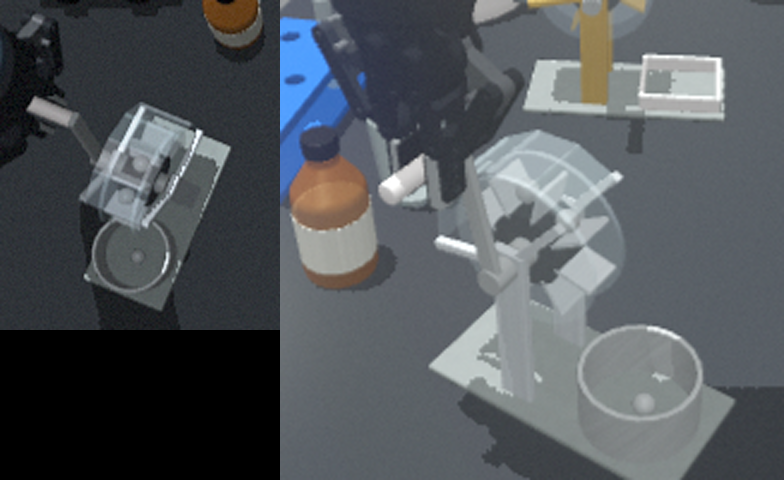

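One ball is in the jar, at (137,256) in the top crop and (644,402) in the side crop; two remain in the drum. The forces are small, so I'll continue.

Emit:
move_arm --commands '[[[-0.0018,0.0008,0.0002],0],[[-0.0018,0.0008,0.0002],0],[[-0.0018,0.0008,0.0002],0],[[-0.0018,0.0008,0.0002],0],[[-0.0018,0.0008,0.0002],0],[[-0.0018,0.0008,0.0002],0],[[-0.0018,0.0008,0.0002],0],[[-0.0018,0.0008,0.0002],0],[[-0.0018,0.0008,0.0002],0],[[-0.0018,0.0008,0.0002],0],[[-0.0018,0.0008,-0.0002],0],[[-0.0018,0.0008,-0.0002],0],[[-0.0018,0.0008,-0.0002],0],[[-0.0018,0.0008,-0.0002],0],[[-0.0018,0.0008,-0.0002],0],[[-0.0018,0.0008,-0.0002],0],[[-0.0018,0.0008,-0.0002],0],[[-0.0018,0.0008,-0.0002],0],[[-0.0018,0.0008,-0.0002],0],[[-0.0018,0.0008,-0.0002],0]]'

```text
t: 11.55
eef_pos: [0.5508, 0.2276, 0.2778]
orientation: [2.614, 1.742, -0.0]
force: [1.9, -1.1, 1.5]
opening: 0.208
```

Emit:
move_arm --commands '[[[-0.0018,0.0007,-0.0006],0],[[-0.0018,0.0007,-0.0006],0],[[-0.0018,0.0007,-0.0006],0],[[-0.0018,0.0007,-0.0006],0],[[-0.0018,0.0007,-0.0006],0],[[-0.0018,0.0007,-0.0006],0],[[-0.0018,0.0007,-0.0006],0],[[-0.0018,0.0007,-0.0006],0],[[-0.0018,0.0007,-0.0006],0],[[-0.0018,0.0007,-0.0006],0],[[-0.0016,0.0007,-0.001],0],[[-0.0016,0.0007,-0.001],0],[[-0.0016,0.0007,-0.001],0],[[-0.0016,0.0007,-0.001],0],[[-0.0016,0.0007,-0.001],0],[[-0.0016,0.0007,-0.001],0],[[-0.0016,0.0007,-0.001],0],[[0,0,0],0],[[0,0,0],0],[[0,0,0],0]]'

```text
t: 14.05
eef_pos: [0.5215, 0.2396, 0.2647]
orientation: [-2.614, -1.742, 0.001]
force: [-0.7, -0.4, -0.1]
opening: 0.208
```

Emit:
move_arm --commands '[[[0,0,0],0],[[0,0,0],0],[[0,0,0],0],[[0,0,0],0],[[0,0,0],0]]'

```text
t: 14.68
eef_pos: [0.5218, 0.2395, 0.2649]
orientation: [-2.614, -1.742, 0.0]
force: [-0.8, 1.0, -0.5]
opening: 0.209
```

```bash
python3 look.py a3
```

```text
14.775 [0.5218 0.2395 0.2649] [0.  0.2 0.6] 0.20608503708991427
```

View pics/a3.png

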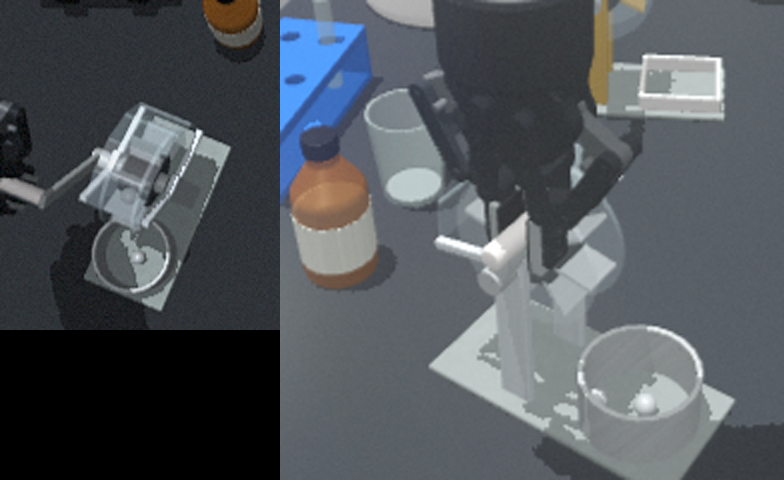

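The side crop shows two balls in the jar, at (644,402) and (600,397), and the crank is at about 1.33. I'll open, lift off and check.

Emit:
move_arm --commands '[[[0,0,0],0],[[0,0,0],0],[[0,0,0],0],[[0,0,0],0],[[0,0,0],0],[[0,0,0.01],0],[[0,0,0.02],0],[[0,0,0.02],0],[[0,0,0.03],0],[[0,0,0.03],0],[[-0.01,0.04,0.01],0],[[-0.01,0.04,0.0],0],[[-0.01,0.04,0.0],0],[[-0.01,0.04,0.0],0],[[0,0.04,0.0],0],[[0,0.03,0],0],[[0,0,0],0],[[0,0,0],0]]' --claw 0.1

```text
t: 17.02
eef_pos: [0.4822, 0.4684, 0.3853]
orientation: [2.614, 1.741, 0.0]
force: [-0.6, 0.5, 0.5]
opening: 0.551
```

```bash
python3 look.py a4
```

```text
17.125 [0.4825 0.468  0.3854] [-0.1 -0.4  0.1] 0.5450992116588463
```

View pics/a4.png

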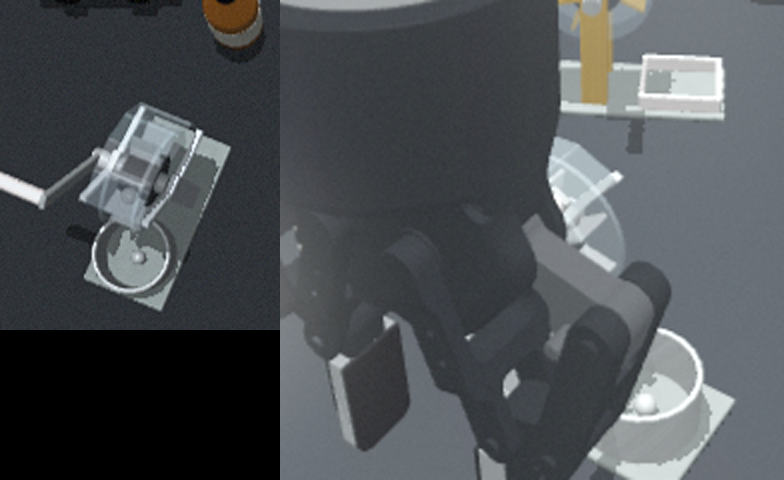

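The arm hides the jar in the side view. I'll move it clear and check that the second ball is inside.

Emit:
move_arm --commands '[[[-0.05,0.0,0.01],0],[[-0.05,0.0,0.01],0],[[-0.05,-0.01,0.0],0],[[-0.04,-0.01,0.0],0],[[0,0,0],0],[[0,0,0],0]]'

```text
t: 17.88
eef_pos: [0.2929, 0.4489, 0.4054]
orientation: [-2.615, -1.74, -0.002]
force: [-0.5, 0.1, -0.1]
opening: 0.553
```

```bash
python3 - <<'E'
import cv2,numpy as np
from workcell import r
a=r.snapshot("top")["img"][150:265,195:285]; b=r.snapshot("side")["img"][200:360,240:400]
A=cv2.resize(a,(391,500),interpolation=2);B=cv2.resize(b,(400,400),interpolation=2)
B=np.vstack([B,np.zeros((100,400,3),np.uint8)])
cv2.imwrite("pics/a5.png",np.hstack([A,B])[:,:,::-1])
for c in("top","side"):
  for n in(1,2,3):
    for d in r.regions_of(f"ball{n}_center",c)[:2]: print(c,n,d["conf"],d["centre"],d["region"].sum())
E
```

```text
top 1 0.42 [230.4, 228.3] 38
top 3 0.47 [200.7, 232.5] 5107
side 1 0.54 [328.5, 344.0] 72
side 2 0.23 [263.7, 299.2] 2607
```

View pics/a5.png

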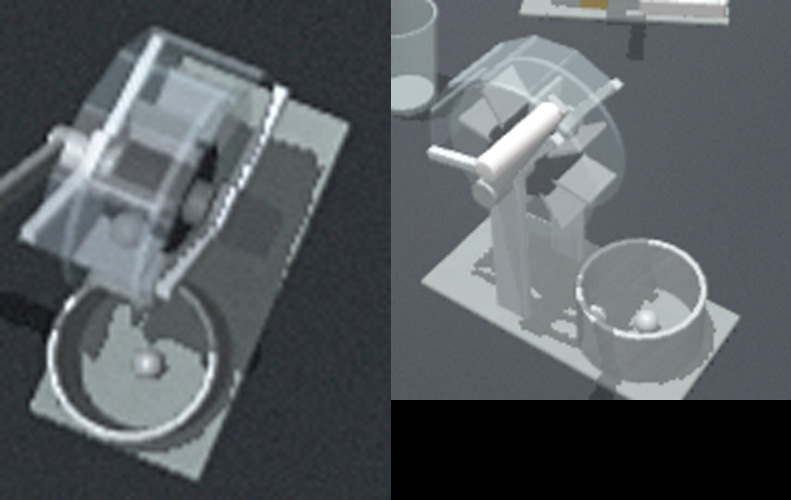

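```bash
python3 - <<'E'
import cv2,numpy as np
from workcell import r
from fit import *
P=np.load("P.npy")
for n in("top","side"): setcam(r.snapshot(n),n)
def ray(px,n,z):
    f=lambda p: proj([p[0],p[1],z],n)[0]-px
    w=least_squares(f,[.5,.15]).x; d=w-P[:2];c,s=np.cos(P[2]),np.sin(P[2])
    return w,np.array([c*d[0]+s*d[1],-s*d[0]+c*d[1]])
for nm,px,n in(("b1 top",(195+147*.23,150+363*.23),"top"),("b1 side",(240+256/2.5,200+320/2.5),"side"),("b2 side",(240+207/2.5,200+313/2.5),"side")):
  for z in(.012,.03):
    w,l=ray(np.array(px),n,z); print(nm,z,l.round(4),"from jar",np.hypot(l[0]+.08,l[1]).round(4),"top px",proj([*w,z],"top").round(1))
t=CAM["top"]["img"][205:260,200:260];s=CAM["side"]["img"][295:350,310:370]
im=np.hstack([cv2.resize(x,None,fx=6,fy=6,interpolation=cv2.INTER_CUBIC) for x in(t,s)])
cv2.imwrite("pics/a6.png",cv2.convertScaleAbs(im,alpha=1.4,beta=0)[:,:,::-1])
E
```

```text
b1 top 0.012 [-0.0829 -0.0017] from jar 0.0033 top px [[228.8 233.5]]
b1 top 0.03 [-0.0813 -0.0056] from jar 0.0058 top px [[228.8 233.5]]
b1 side 0.012 [-0.0831 -0.0027] from jar 0.0041 top px [[229.2 233.7]]
b1 side 0.03 [-0.0909  0.0107] from jar 0.0153 top px [[220.2 234.7]]
b2 side 0.012 [-0.0529  0.0103] from jar 0.029 top px [[229.3 218.9]]
b2 side 0.03 [-0.0616  0.0233] from jar 0.0297 top px [[220.3 220. ]]
```

View pics/a6.png

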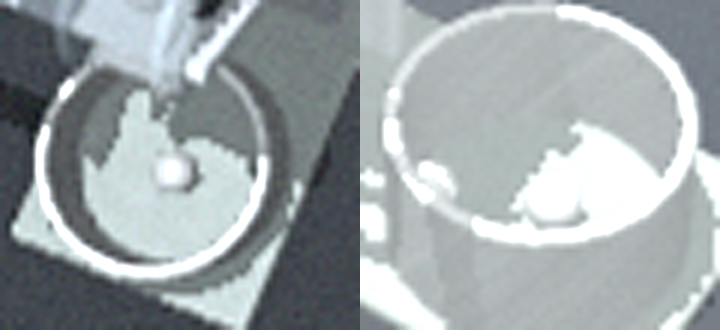

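The spot at side pixel (323,325) fits a ball resting on the jar floor against the rear wall: 29 mm from centre, where the limit is 30 mm. I'll compare it unsaturated against the earlier one-ball and empty-jar pictures.

```bash
python3 - <<'E'
import cv2,numpy as np
from workcell import r
def c(im,s=1): return cv2.resize(im,(390,292),interpolation=cv2.INTER_CUBIC)
now=r.snapshot("side")["img"][:,:,::-1]; top=r.snapshot("top")["img"][:,:,::-1]
x0,x1,y0,y1=308,368,305,350
a2=cv2.imread("pics/a2.png")[:,280:]; a2=a2[int((y0-160)*2.4):int((y1-160)*2.4),int((x0-190)*2.4):int((x1-190)*2.4)]
g=lambda im:np.clip((im.astype(float)-60)*1.25,0,255).astype(np.uint8)
t=lambda im:im[185:230,200:260]
im=np.vstack([np.hstack([c(g(now[y0:y1,x0:x1])),c(g(a2))]),np.hstack([c(t(top)),c(t(cv2.imread("pics/top0.png")))])])
cv2.imwrite("pics/a7.png",im)
E
```

```text
(no output)
```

View pics/a7.png

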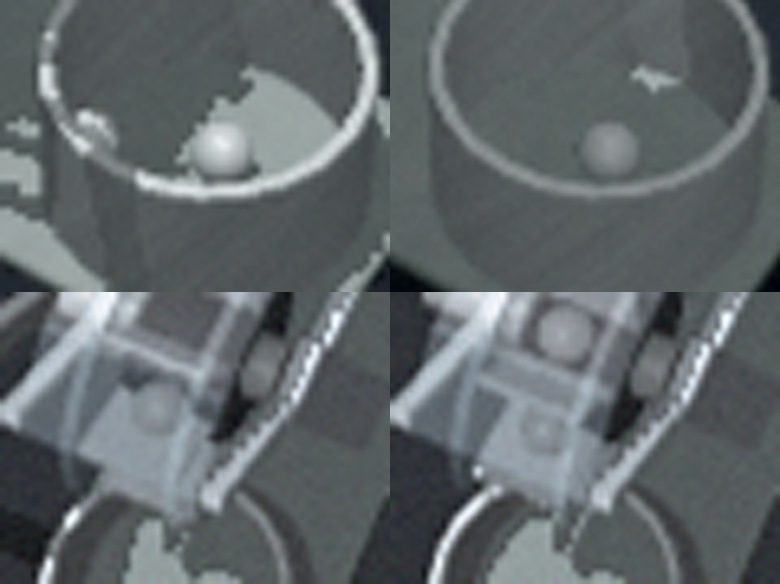

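The side view shows a second, partly lit sphere inside the jar by the rear wall. The top view shows one ball left in the drum, with the pocket behind it empty. That fits two balls dropped and the third held, so I'm handing in.

```bash
python3 -c "
from workcell import r
print(r.get_obs()['t'],r.close_job())"
```

```text
the job is handed in; nothing more can be done
18.475 None
```

I turned the loaded feeder's drum slowly with the fingers loosely around its handle, from about 0.01 to about 1.33 rad. I paused near 0.6 rad to confirm that ball 1 had dropped. Then I let go, moved the arm clear and handed in at 18.5 s. Tool forces read at the end of each move stayed below about 5 N.

- **Jar:** the last pictures show ball 1 near the middle of the floor. Ball 2 is against the rear wall, about 29 mm from the centre. It is partly hidden by the rim in the side view, and the drum covers it in the top view.
- **Drum:** one ball is left in the drum and the pocket behind it is empty, so ball 3 stayed in.
- **Checks that disagreed:** the ball networks were of little use. They found ball 1 in both views, but gave no match for ball 2 or ball 3 small enough to be a ball. The count of two therefore rests on the pictures and my own projection of the pixel positions.

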